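# Try a double-bit key in a stiff spring-return lock and hold it turned

### The job

Take the broad square-headed key out of the wooden key stand, put it into the keyhole of the lock on the metal test stand and work it past the sticky pins, with a little wiggling if it binds, until it is fully home. Then turn it a quarter turn clockwise, as far as it goes, and finish while still gripping the key, keeping it home and turned against the lock's return spring. Leave the other keys and everything else on the counter as they are.

Things in the scene. Friction and masses are not known exactly. Their poses are not given: they have to be found in the camera images.
- key_square: The key to use: steel double-bit key, black head, 72 mm long, 60 g, upright, head up. Origin: centre of the underside of its collar; z up to the head, y along the width of head and bit, x across. The same turned half round about z. Collar 26 mm diameter, 0 to 4 mm; round neck 5.6 mm diameter, 0 to -10 mm; bit 20 (y) x 5 (x) mm, -10 to -30 mm, its lower end a half circle.
- key_head (a point): Centre of the square key's flat head, 28 mm above the key's origin, axes as the key's. The head is 36 mm wide (y) x 9 mm thick (x) x 28 mm tall, the widest of the three keys' heads; grip its two flat faces. A shank 12 x 6 mm joins it to the collar 14 mm below the head's centre.
- key_tip (a point): Lowest point of the square key's bit, 30 mm below the key's origin.
- stand_top (a point): Centre of the top face of the fixed wooden key stand, a block 60 (x) x 190 (y) x 44 mm high; z up, y along the row of slots. Slots at y = -60, 0, +60 mm, 7 (x) x 22 (y) mm, 36 mm deep; the keys' collars rest on this face, heads lying along y. Which key is in which slot varies.
- keyhole (a point): Centre of the keyhole in the top face of the lock's fixed aluminium plate (90 x 90 mm, 6 mm thick, 70 mm above the counter). z up; the hole is long along y: 23 (y) x 13 (x) mm at the face, its long sides bevelled to 7 mm wide at 4 mm depth. Fully home: the key's collar lies on the plate. The plate stops the key from turning until it is less than 4 mm short of home.
- lock: The lock on its open steel test stand, 100 x 100 x 70 mm, fixed; origin under its centre, axes as the keyhole's. Below the plate is the brass plug, its slot 22.6 x 7.2 mm in line with the keyhole at rest. Two sprung sticky pins in it press on the narrow edges of the bit; pushing straight past them takes up to about 15 N.
- lock_plug (a joint): Angle of the plug in rad: 0 at rest, in line with the keyhole, growing clockwise seen from above, end stop at 1.60. A spring (0.03 N m at rest, 0.1 N m at the stop) turns it back when the key is let go. The key has about 0.12 rad of play in the slot, so it must be turned some 0.15 rad more than the plug.
- key_round: Bystander: key with the same collar and bit but a 24 mm round head, in another slot of the stand.
- key_slim: Bystander: key with the same collar and bit but a narrow 14 mm wide head, in another slot of the stand.
- oil_can: Bystander: red enamel oil can, 72 mm diameter, with its spout 140 mm high; origin under its centre.
- door_knob: Bystander: bronze door knob on its rose, 60 mm diameter, 58 mm high; origin under its centre.
- padlock: Bystander: brass padlock lying flat, 80 x 50 x 20 mm; origin under its body.
- pin_tray: Bystander: low grey divided tray, 90 x 130 x 22 mm; origin under its centre.
- screwdriver: Bystander: screwdriver lying down, 190 mm long, about 30 mm thick.
There are look-alikes about, which are no part of the job. Of the things that look like the lock, the smaller one is meant. Several things look just like the part that bears stand_top: the one meant starts farthest from the robot's base.

How it is judged:
On the way, in this order (a step that is already met when the one before it is completed fails the run):
1. the square-headed key is lifted clear of the stand in the gripper (z of key_tip in the frame of stand_top above 0.005 m and contact force between the fingers and key_square above 1 N), for 0.1 s.
2. the key is fully home in the lock, not yet turned (z of key_square in the frame of keyhole below 0.003 m and horizontal distance between key_square and keyhole below 0.004 m and angle between key_square's own z axis and vertical below 0.1 rad and value of joint lock_plug below 0.35 rad), for 0.1 s.
3. the plug is turned a quarter by the key (value of joint lock_plug above 1.35 rad and z of key_square in the frame of keyhole below 0.003 m and horizontal distance between key_square and keyhole below 0.004 m and angle between key_square's own z axis and vertical below 0.1 rad), for 0.2 s.
At the end, for the whole second after the job is handed in: The square-headed key is fully home in the keyhole (collar within 3 mm of the plate, within 4 mm of centre, upright within 0.1 rad), the plug is held at more than 1.35 rad, about a quarter turn, and the gripper still grips the resting key with more than 1 N (all of step 3 and contact force between the fingers and key_square above 1 N and linear speed of key_square below 0.02 m/s); the arm keeps its last pose, push and grip.
It fails at once if another key or a bystander is moved more than 25 mm or knocked over (distance of any of key_round, key_slim, oil_can, door_knob, padlock, pin_tray, screwdriver from where it was at the start of the episode above 0.025 m or angle between any of oil_can, door_knob's own z axis and vertical above 0.5 rad).
It also fails if it takes over 64 s, if anything falls off the work surface, if the arm or the gripper's body presses on something with over 40 N, if the wrist force passes 120 N, or if a joint passes its speed limit or range.

### The arm

A 6-joint arm with a two-finger parallel gripper is mounted at the origin on the work surface. World frame = base frame: x ahead of the robot, y to its left, z up, the work surface at z = 0. Lengths are in m, angles in rad, forces in N, time in s.
With the tool pointing down it reaches from about 0.35 to 0.85 m from the base axis. Payload 8.1 kg.
Tool frame: the origin (TCP) lies between the finger pads; the fingertips stand 8 mm ahead of it and the grasp point (between the pads) lies 11 mm behind it; z points along the fingers, y is the direction in which the jaws open and shut (so a half turn about z gives the same grasp; the last joint's range is limited). The gripper opens to 85 mm and grips with 20 to 120 N. Pads are 22 mm wide; open, the fingers measure 114 mm over their backs; the gripper's body (76 mm by 85 mm) begins 54 mm behind the grasp point. The pads swing forward as they close: fully open they stand 13 mm farther back than shut.
Start: joints at [1.243, 0.13, 1.488, -0, 1.523, -0.085], TCP at [0.144, 0.582, 0.239] pointing down, gripper open.
Joint ranges: [-2.96, 2.96], [-0.89, 2.26], [0.02, 2.5], [-1.34, 4.48], [0, 2.73], [-2.66, 2.66]. Speed limits (rad/s): [2.39, 2.39, 2.79, 3.14, 3.14, 3.14].

### API

Orientations are given as a unit quaternion [x, y, z, w].
In Python, from plant import env, vision, workorder gives the robot as it stands. The module is installed in compiled form; this text tells all that it offers.
- The arm moves only by the tool play_rows, never from a script. Its argument "rows" is a list of rows, each an object with "offset": the shift along the world's x, y, z in mm, a list of three; "roll": the turn about the world's z in degrees; "fingers": the closure, from 0 (fully open) to 1 (shut). A call has 1 to 12 rows; each row shifts and turns the commanded pose from where the row before left it; what a row does not reach is not made up. A row lasts 1/8 s, in which the tool goes at most 62.5 mm and 10.7 degrees, less where a joint would pass 70% of its speed; a pose out of reach is approached as far as the arm can. A call with a gripper value outside its range is refused whole. The fingers move at their own pace and stop on an object; the grip force is fixed at half the most. Time passes only in rows, so rows that do not move let the fingers close. It gives the time, the measured TCP pose, the force and the opening at its end, in the units of the state.
- env.sense(): the state, without advancing time (a new reading comes with each control period).
- vision.camera(name): name is "scene" or "top" or "wrist"; returns the picture (400x640x3 uint8, red, green, blue); there is no depth.
- vision.calibration(name): a dict with "mtx" (3x3 intrinsics, pixels), "k1" (the pictures are not rectified: a ray, as slopes to the right and down, at radius r is drawn at 1 + k1 r^2 times it, then the intrinsics apply), "xyz" and "orientation" of the camera in the world. Camera axes: x right, y down, z forward; pixel columns grow to the right and rows downward; lengths in m; the calibration is good to about 2 mm. A picture is of the moment at which its call begins: read the wrist's pose just before it. calibration takes no time and is no camera call; for the wrist camera it gives the pose at the moment of the call.
- workorder.finish_job(): hands the job in, once; it reports no verdict.
Trained networks look in the newest picture that a camera, given by its name, has taken for a name from the list of things; names that differ only in an ending like _2 or _b are one class to them, and where a whole thing is asked for, a point or a joint stands for the part that bears it (a point fixed in the world has none). Each returns a list of dicts, best first, with "p" (0 to 1); they miss things now and then, are a little off and sometimes report something else, mostly with a low value. They report only what shows in the picture. A call takes as long as a camera call. They do not tell look-alikes from the thing itself.
- vision.look_for(camera, query): "xy" ([column, row] as shares, 0 to 1, of the picture: columns of its width, rows of its height, amid what is visible of it).
- vision.cut_out(camera, query): "mask" (400x640 bool, what is visible of it) and "xy" ([column, row] as shares, 0 to 1, of the picture: columns of its width, rows of its height, amid what is visible of it).
- vision.tip_of(camera, query): "xy" ([column, row] as shares, 0 to 1, of the picture: columns of its width, rows of its height: a listed point, or the origin of a listed thing).
The state is a dict: "clock": time; "joint_pos": joint angles; "qd": joint speeds; "joint_efforts": joint torques, N m; "tcp_pos": TCP position; "orientation": TCP orientation; "contact_force": force on the tool from outside, world axes, zero at the start; "torque": the same for the moment, N m; "width": finger opening in m.
Only numpy, scipy, OpenCV 4.12 (cv2) and the standard library are available. Lean on these libraries where they do the work, as an engineer would, in place of code of your own. Each camera call takes 0.05 s, during which the arm holds its last target.

## Working session

There is one attempt and no reset: what is moved stays moved. The work goes in short steps, Python scripts to look and compute and a tool call to move; the robot and the scene stay as the last step left them, time stands still between calls to the robot, and variables do not carry over. Pictures are saved under pics/ and viewed, and the job is handed in when it is done.

Besides the shell and the picture viewer there is one more tool, called after "Request:" as name(argument=value, ...), one argument or row to a line, values as JSON. play_rows: Moves the arm, as the interface text tells. Its arguments: {"type":"object","properties":{"rows":{"type":"array","items":{"type":"object","properties":{"offset":{"type":"array","items":{"type":"number"}},"roll":{"type":"number"},"fingers":{"type":"number"}}}}},"required":["rows"]}

```bash
mkdir -p pics
cat > h.py <<'E'
import numpy as np, cv2
from scipy.spatial.transform import Rotation as R
from plant import env, vision, workorder
def save(img,name): cv2.imwrite(f'pics/{name}.png', cv2.cvtColor(np.ascontiguousarray(img),cv2.COLOR_RGB2BGR))
def ray(cal,px):
    K=np.array(cal['mtx']); d=((px[0]-K[0,2])/K[0,0],(px[1]-K[1,2])/K[1,1])
    rd=np.hypot(*d); r=rd
    for _ in range(30): r=rd/(1+cal['k1']*r*r)
    s=r/rd if rd>0 else 1
    v=R.from_quat(cal['orientation']).apply([d[0]*s,d[1]*s,1.0]); return np.array(cal['xyz']),v
def onz(cal,px,z):
    o,v=ray(cal,px); return o+v*(z-o[2])/v[2]
def proj(cal,P):
    K=np.array(cal['mtx']); c=R.from_quat(cal['orientation']).inv().apply(np.atleast_2d(P)-np.array(cal['xyz']))
    d=c[:,:2]/c[:,2:]; r2=(d**2).sum(1,keepdims=True); d=d*(1+cal['k1']*r2)
    return d*[K[0,0],K[1,1]]+[K[0,2],K[1,2]]
E
python3 - <<'E'
from h import *
print(env.sense())
for n in ('scene','top','wrist'):
    c=vision.calibration(n); im=vision.camera(n); save(im,n+'0'); print(n,c)
    for q in ('key_square','stand_top','keyhole','lock','key_head','key_round','key_slim'):
        f=vision.tip_of if q in('stand_top','keyhole','key_head') else vision.look_for
        print(q,[(round(d['p'],2),[round(d['xy'][0]*640,1),round(d['xy'][1]*400,1)]) for d in f(n,q)][:6])
E
```

```text
{'clock': 0.0, 'joint_pos': array([ 1.24258982e+00,  1.31182981e-01,  1.48926865e+00, -1.37408563e-05,
        1.52301716e+00, -8.53712600e-02]), 'qd': array([-0.00014658,  0.00145181, -0.00086216,  0.00213541, -0.0002122 ,
        0.0004067 ]), 'joint_efforts': array([ 2.70210250e-03, -5.69411445e+01, -5.00549948e+01,  1.50779401e-04,
        1.53220753e-02,  6.56990920e-06]), 'tcp_pos': array([0.14406566, 0.5818932 , 0.23823723]), 'orientation': array([ 1.21119131e-01,  9.92637535e-01, -9.19493827e-04, -1.85886868e-04]), 'contact_force': array([ 0.22610473, -0.8468335 ,  0.10809971]), 'torque': array([-0.03829933, -0.02246564, -0.06040085]), 'width': 0.08513585239581899}
scene {'mtx': array([[424.76800398,   0.        , 324.03949127],
       [  0.        , 424.76800398, 194.53094059],
       [  0.        ,   0.        ,   1.        ]]), 'k1': 0.00837140292618257, 'xyz': array([ 0.9780044 , -0.37973919,  1.04466514]), 'orientation': array([ 0.87576309,  0.39423552, -0.1165258 , -0.25305947])}
key_square [(0.45, [251.3, 263.6])]
stand_top [(0.75, [145.1, 230.6]), (0.64, [253.5, 266.1
[... 652 characters left out ...]
 187.4]), (0.32, [430.7, 150.6])]
keyhole [(0.72, [183.0, 193.6]), (0.65, [248.0, 191.5])]
lock [(0.89, [248.9, 192.7]), (0.74, [188.5, 194.4])]
key_head [(0.39, [402.2, 189.9]), (0.31, [251.1, 193.0])]
key_round [(0.56, [379.7, 189.6]), (0.31, [398.7, 189.6])]
key_slim [(0.24, [380.3, 243.7])]
wrist {'mtx': array([[305.94904409,   0.        , 320.94746639],
       [  0.        , 305.94904409, 200.33424469],
       [  0.        ,   0.        ,   1.        ]]), 'k1': -0.054878207699972474, 'xyz': array([0.06684688, 0.60319756, 0.37342668]), 'orientation': array([0.77799349, 0.60832463, 0.09675272, 0.12371818])}
key_square []
stand_top []
keyhole []
lock []
key_head []
key_round []
key_slim []
```

View pics/scene0.png

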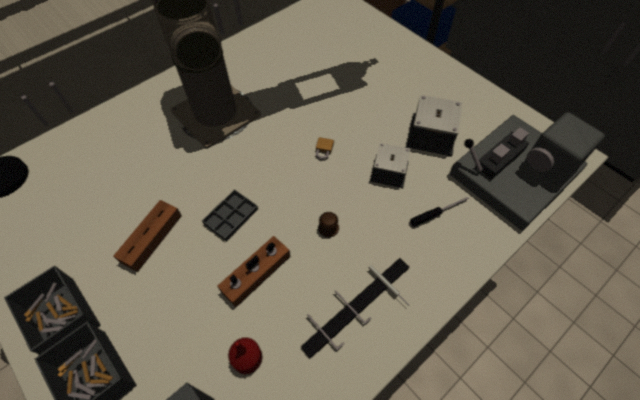

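View pics/top0.png

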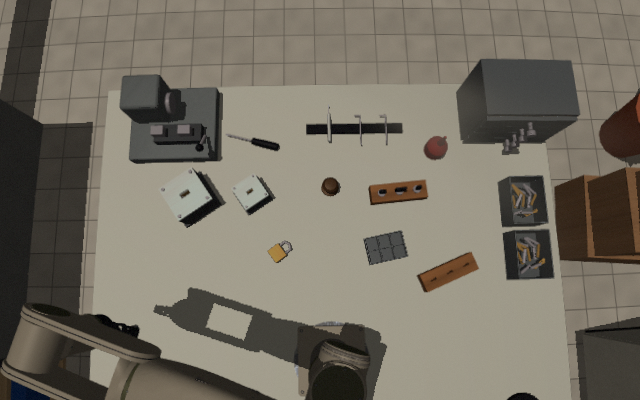

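View pics/wrist0.png

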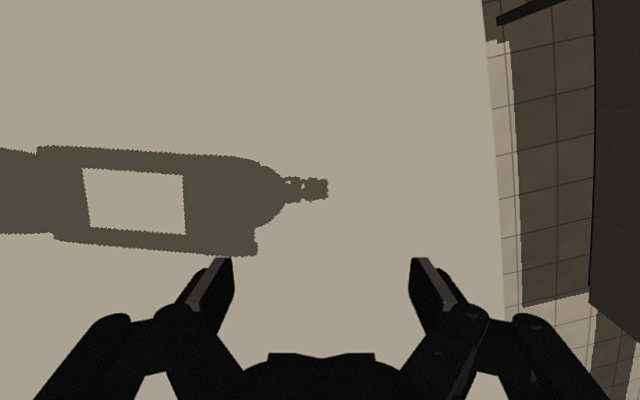

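The stand holding keys is at top pixel (398,190). An empty look-alike stand is at (448,271). The smaller lock is at (252,193) and the larger one at (189,195).

Run:
```python
from h import *
im={}
for n in('top','scene'):
    im=vision.camera(n); c=vision.calibration(n)
    for q,z in(('stand_top',.044),('keyhole',.07),('key_head',.072)):
        print(n,q,[(round(d['p'],2),onz(c,[d['xy'][0]*640,d['xy'][1]*400],z).round(4)) for d in vision.tip_of(n,q)])
    # stand corners & crops
    if n=='top':
        save(cv2.resize(im[165:220,360:440],None,fx=8,fy=8,interpolation=cv2.INTER_CUBIC),'top_stand')
        save(cv2.resize(im[165:225,220:290],None,fx=8,fy=8,interpolation=cv2.INTER_CUBIC),'top_lock')
    else: save(cv2.resize(im[225:315,205:305],None,fx=6,fy=6,interpolation=cv2.INTER_CUBIC),'scene_stand')
```

```text
top stand_top [(0.91, array([ 0.2809, -0.3889,  0.044 ])), (0.85, array([ 0.5457, -0.2393,  0.044 ]))]
top keyhole [(0.96, array([0.5561, 0.2583, 0.07  ])), (0.55, array([0.5409, 0.4757, 0.07  ]))]
top key_head [(0.67, array([ 0.6794, -0.3529,  0.072 ])), (0.63, array([ 0.5447, -0.2383,  0.072 ]))]
scene stand_top [(0.7, array([ 0.5481, -0.2393,  0.044 ])), (0.69, array([ 0.2733, -0.3951,  0.044 ]))]
scene keyhole [(0.65, array([0.5167, 0.4907, 0.07  ])), (0.57, array([0.5554, 0.262 , 0.07  ]))]
scene key_head [(0.66, array([ 0.5388, -0.23  ,  0.072 ]))]
```

View pics/top_stand.png

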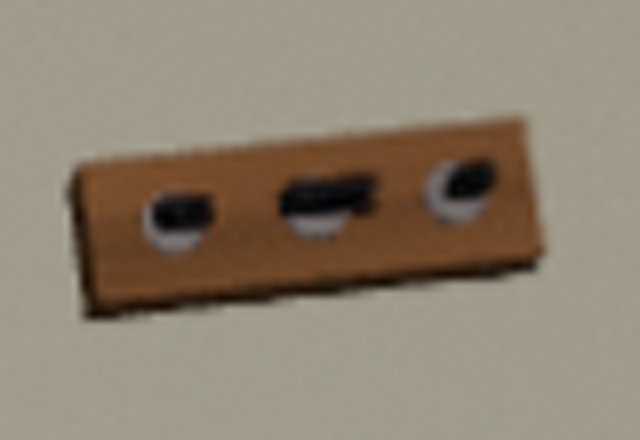

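View pics/scene_stand.png

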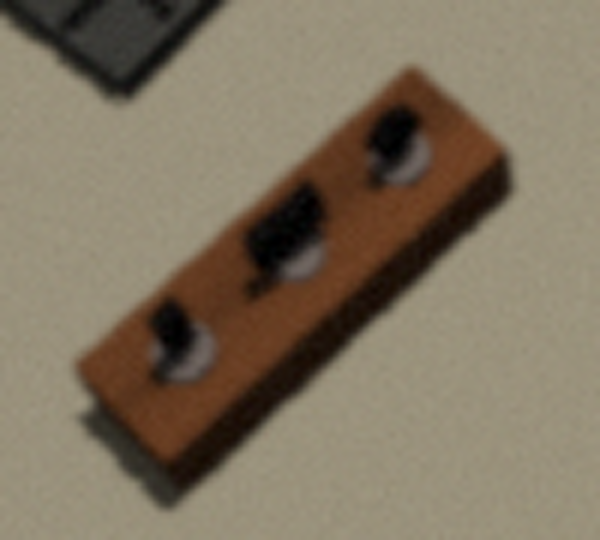

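View pics/top_lock.png

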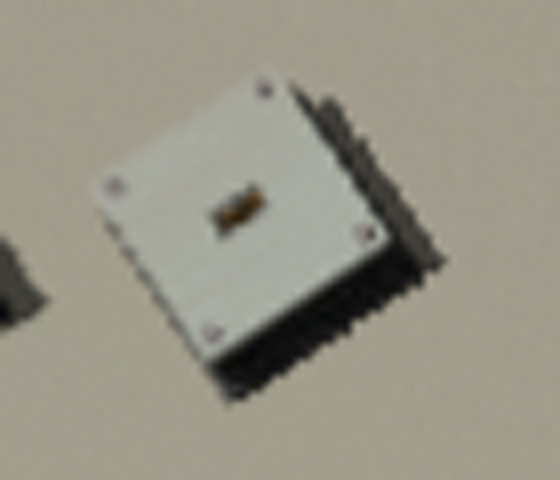

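The square key sits in the middle slot (top about (399.5,190)). The keyhole of the small lock is at about (249.8,191.5), slanting.

Run:
```python
from h import *
c=vision.calibration('top'); s=vision.calibration('scene')
def f(l,o,k,z,c):
    P=np.array([onz(c,[x/k+o[0],y/k+o[1]],z)[:2] for x,y in l]); print(P.round(4).tolist()); 
    for i in range(len(P)):
        d=P[(i+1)%len(P)]-P[i]; print(np.linalg.norm(d).round(4),np.degrees(np.arctan2(d[1],d[0])).round(1)); 
    print('ctr',P.mean(0))
print('stand top');f([(78,165),(525,120),(543,252),(90,303)],(360,165),8,.044,c)
print('stand scene');f([(412,65),(508,152),(172,468),(78,368)],(205,225),6,.044,s)
print('lock screws');f([(264,90),(366,232),(212,333),(114,186)],(220,165),8,.07,c)
print('lock corners');f([(265,66),(388,240),(207,362),(92,195)],(220,165),8,.07,c)
print('hole');f([(238,211)],(220,165),8,.07,c)
```

```text
stand top
[[0.5644, -0.142], [0.5807, -0.3323], [0.5238, -0.3361], [0.5057, -0.1445]]
0.1909 -85.1
0.057 -176.2
0.1924 95.4
0.0588 2.5
ctr [ 0.54363236 -0.2387116 ]
stand scene
[[0.5083, -0.1476], [0.5686, -0.1423], [0.5868, -0.3298], [0.5269, -0.3346]]
0.0606 5.0
0.1884 -84.4
0.0601 -175.4
0.188 95.7
ctr [ 0.54765092 -0.23856815]
lock screws
[[0.5972, 0.2446], [0.5368, 0.2023], [0.4961, 0.2648], [0.5579, 0.3058]]
0.0737 -145.0
0.0745 123.0
0.0742 33.5
0.0727 -57.3
ctr [0.54699423 0.25439093]
lock corners
[[0.6073, 0.2443], [0.5333, 0.1934], [0.4842, 0.2667], [0.5543, 0.3148]]
0.0899 -145.5
0.0883 123.8
0.085 34.4
0.0882 -53.1
ctr [0.54479051 0.25478793]
hole
[[0.5465, 0.2548]]
0.0 0.0
ctr [0.54650366 0.25475235]
```

Request:
play_rows(
  rows=[
    {"offset":[22,-45,1],"roll":-4,"fingers":0},
    {"offset":[22,-45,0],"roll":-4,"fingers":0},
    {"offset":[22,-45,0],"roll":-4,"fingers":0},
    {"offset":[22,-45,0],"roll":-4,"fingers":0},
    {"offset":[22,-45,0],"roll":-4,"fingers":0},
    {"offset":[22,-45,0],"roll":-4,"fingers":0},
    {"offset":[22,-45,0],"roll":-4,"fingers":0},
    {"offset":[22,-45,0],"roll":-4,"fingers":0},
    {"offset":[22,-45,0],"roll":-4,"fingers":0},
  ],
)

```text
clock: 2.72
tcp_pos: [0.3427, 0.176, 0.2406]
orientation: [0.423, 0.906, 0.0, 0.0]
contact_force: [-0.3, 0.1, 1.0]
width: 0.0853
```

Request:
play_rows(
  rows=[
    {"offset":[22,-45,0],"roll":-4,"fingers":0},
    {"offset":[22,-45,0],"roll":-4,"fingers":0},
    {"offset":[22,-45,0],"roll":-4,"fingers":0},
    {"offset":[22,-45,0],"roll":-4,"fingers":0},
    {"offset":[22,-45,0],"roll":-4,"fingers":0},
    {"offset":[22,-45,0],"roll":-4,"fingers":0},
    {"offset":[22,-45,0],"roll":-4,"fingers":0},
    {"offset":[22,-45,0],"roll":-4,"fingers":0},
    {"offset":[24,-54,0],"roll":-3,"fingers":0},
    {"offset":[0,0,0],"roll":0,"fingers":0},
  ],
)

```text
clock: 3.98
tcp_pos: [0.5424, -0.24, 0.2384]
orientation: [0.677, 0.736, -0.001, -0.001]
contact_force: [0.3, 0.4, -0.4]
width: 0.0856
```

Run:
```python
from h import *
s=env.sense();print(s['tcp_pos'],s['orientation'],s['clock'],s['contact_force']); c=vision.calibration('wrist');im=vision.camera('wrist');save(im,'w1');print(c)
for q in('key_head','stand_top','key_square'):
    print(q,[(round(d['p'],2),np.array(d['xy'])*[640,400],onz(c,np.array(d['xy'])*[640,400],{'key_head':.072,'stand_top':.044,'key_square':.044}[q]).round(4)) for d in vision.tip_of('wrist',q)])
```

```text
[ 0.54235522 -0.23995412  0.23839628] [ 6.76576997e-01  7.36370975e-01 -6.33850717e-04 -9.76280656e-04] 3.975 [ 0.31613299  0.38062593 -0.41949336]
{'mtx': array([[305.94904409,   0.        , 320.94746639],
       [  0.        , 305.94904409, 200.33424469],
       [  0.        ,   0.        ,   1.        ]]), 'k1': -0.054878207699972474, 'xyz': array([ 0.53560494, -0.15920547,  0.37255358]), 'orientation': array([0.98680353, 0.04150186, 0.00579341, 0.15640596])}
key_head [(0.83, array([321.28, 182.  ]), array([ 0.542 , -0.2371,  0.072 ]))]
stand_top [(0.75, array([100.608, 270.88 ]), array([ 0.2734, -0.383 ,  0.044 ])), (0.72, array([326.016, 173.32 ]), array([ 0.547 , -0.2341,  0.044 ]))]
key_square [(0.6, array([321.216, 173.4  ]), array([ 0.5417, -0.2347,  0.044 ]))]
```

View pics/w1.png

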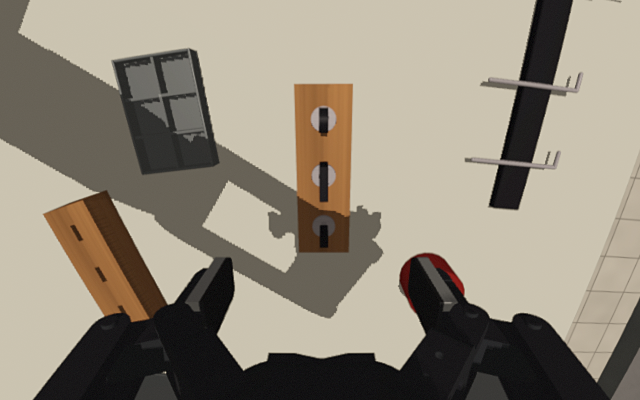

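The wrist view shows three keys in the stand with edges at columns 295–352 and rows 84–252. The square key's wide head is in the middle at about (323,182).

Run:
```python
from h import *
c=vision.calibration('wrist'); im=vision.camera('wrist')
P=np.array([onz(c,p,.044)[:2] for p in [(295,84),(352.5,84),(349.5,252),(299,252)]]);print(P.round(4),P.mean(0))
for i in range(4):
    d=P[(i+1)%4]-P[i];print(np.linalg.norm(d).round(4),np.degrees(np.arctan2(d[1],d[0])).round(2))
save(cv2.resize(im[75:265,270:375],None,fx=5,fy=3,interpolation=cv2.INTER_CUBIC),'w1c')
v=R.from_quat(env.sense()['orientation']).apply([0,1,0]);print('jaw yaw',np.degrees(np.arctan2(v[1],v[0])))
```

```text
[[ 0.5071 -0.1404]
 [ 0.5655 -0.1352]
 [ 0.5846 -0.3244]
 [ 0.524  -0.3298]] [ 0.54528467 -0.2324601 ]
0.0586 5.12
0.1902 -84.23
0.0609 -174.95
0.1901 95.09
jaw yaw 5.161613941309221
```

View pics/w1c.png

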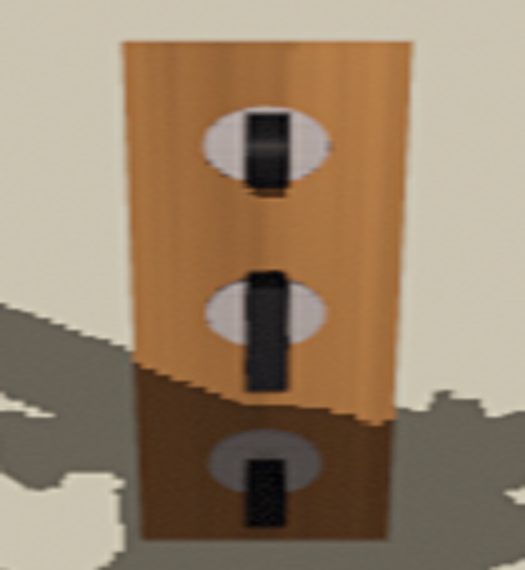

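Run:
```python
from h import *
c=vision.calibration('wrist'); 
g=lambda x,y:(270+x/5,75+y/3)
print(onz(c,g(266,390),.086), onz(c,g(266,286),.086),'head top; collar centre',onz(c,g(266,312),.048), 'bottom end key1',onz(c,g(266,190),.086))
t=vision.calibration('top'); g=lambda x,y:(360+x/8,165+y/8)
print(onz(t,g(329,192),.08),onz(t,g(320,205),.048), 'collars', onz(t,g(176,220),.048),onz(t,g(458,190),.048))
print(proj(c,[[.545,-.2325,.044],[.545,-.2387,.044]]))
```

```text
[ 0.54607906 -0.25326171  0.086     ] [ 0.54285386 -0.21812724  0.086     ] head top; collar centre [ 0.54482434 -0.23612889  0.048     ] bottom end key1 [ 0.54006855 -0.18775586  0.086     ]
[ 0.54331853 -0.23930045  0.08      ] [ 0.54468874 -0.24210872  0.048     ] collars [ 0.539359   -0.18139206  0.048     ] [ 0.55010258 -0.30070092  0.048     ]
[[323.62700968 174.96481892]
 [323.11613368 180.37362198]]
```

Request:
play_rows(
  rows=[
    {"offset":[1,1,-30],"roll":0,"fingers":0},
    {"offset":[1,2,-40],"roll":0,"fingers":0},
    {"offset":[0,0,-30],"roll":0,"fingers":0},
    {"offset":[0,0,0],"roll":0,"fingers":0},
    {"offset":[0,0,0],"roll":0,"fingers":0},
  ],
)

```text
clock: 4.85
tcp_pos: [0.545, -0.2334, 0.1423]
orientation: [0.675, 0.738, 0.0, 0.001]
contact_force: [-0.1, 0.1, 0.3]
width: 0.0852
```

Run:
```python
from h import *
s=env.sense();print(s['tcp_pos'],s['orientation'],s['clock'],s['contact_force']); c=vision.calibration('wrist');im=vision.camera('wrist');save(im,'w2')
for q in('key_head','stand_top','key_square'):
    print(q,[(round(d['p'],2),np.array(d['xy'])*[640,400],onz(c,np.array(d['xy'])*[640,400],{'key_head':.072,'stand_top':.044,'key_square':.044}[q]).round(4)) for d in vision.tip_of('wrist',q)])
```

```text
[ 0.54502197 -0.23340038  0.14231008] [6.74682254e-01 7.38107338e-01 3.05102062e-04 1.14945218e-03] 4.85 [-0.10381086  0.09410605  0.32539787]
key_head [(0.69, array([316.096, 223.4  ]), array([ 0.5419, -0.2368,  0.072 ])), (0.21, array([321.92, 134.08]), array([ 0.5404, -0.1733,  0.072 ]))]
stand_top [(0.67, array([320.512, 211.52 ]), array([ 0.5452, -0.2377,  0.044 ])), (0.61, array([ 38.4 , 326.88]), array([ 0.2765, -0.3848,  0.044 ]))]
key_square [(0.88, array([317.312, 209.52 ]), array([ 0.5425, -0.2362,  0.044 ]))]
```

View pics/w2.png

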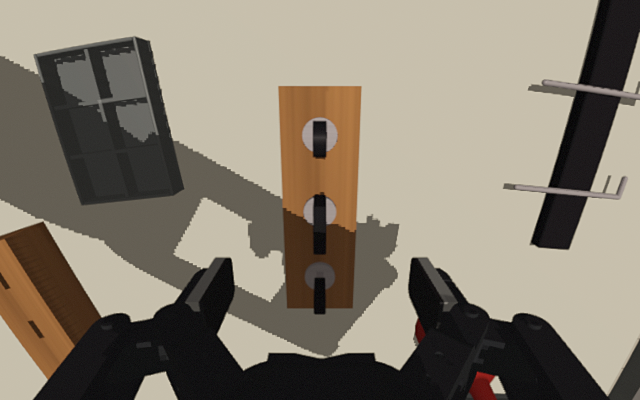

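The square key is at about (319,225), centred between the open fingers at 232 and 412. It measures (0.544,-0.237).

Request:
play_rows(
  rows=[
    {"offset":[-1,-3,-30],"roll":0,"fingers":0},
    {"offset":[0,0,-30],"roll":0,"fingers":0},
    {"offset":[0,0,-20],"roll":0,"fingers":0},
    {"offset":[0,0,0],"roll":0,"fingers":0},
    {"offset":[0,0,0],"roll":0,"fingers":0},
  ],
)

```text
clock: 5.68
tcp_pos: [0.5441, -0.237, 0.0616]
orientation: [0.675, 0.738, 0.0, 0.001]
contact_force: [0.7, -0.9, 0.5]
width: 0.0856
```

Run:
```python
from h import *
s=env.sense();print(s['tcp_pos'],s['orientation'],s['clock'],s['contact_force']); c=vision.calibration('wrist');im=vision.camera('wrist');save(im,'w3')
print(proj(c,[[.544,-.237,.086],[.544,-.237,.044]]))
```

```text
[ 0.54405261 -0.23700317  0.06160422] [6.74996419e-01 7.37820515e-01 1.99705875e-04 8.26076000e-04] 5.675 [ 0.65640164 -0.89192516  0.52679643]
[[321.24432557 301.60433521]
 [321.00955307 254.54935634]]
```

View pics/w3.png

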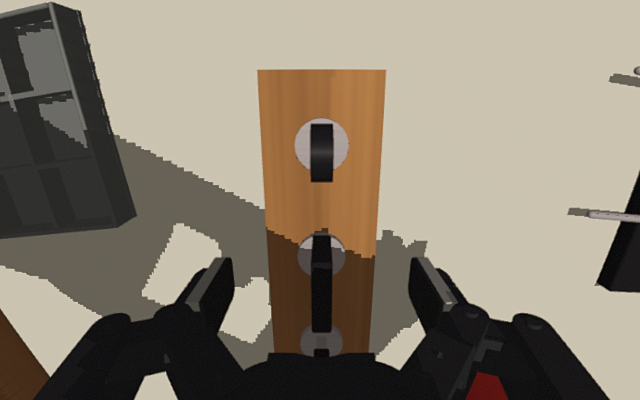

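The key is centred between the jaws (column 321). Closing the gripper.

Request:
play_rows(
  rows=[
    {"offset":[0,0,0],"roll":0,"fingers":1},
    {"offset":[0,0,0],"roll":0,"fingers":1},
    {"offset":[0,0,0],"roll":0,"fingers":1},
    {"offset":[0,0,0],"roll":0,"fingers":1},
    {"offset":[0,0,0],"roll":0,"fingers":1},
    {"offset":[0,0,0],"roll":0,"fingers":1},
    {"offset":[0,0,0],"roll":0,"fingers":1},
    {"offset":[0,0,0],"roll":0,"fingers":1},
  ],
)

```text
clock: 6.72
tcp_pos: [0.5433, -0.2366, 0.0603]
orientation: [0.675, 0.738, 0.0, 0.0]
contact_force: [0.8, 0.3, -0.0]
width: 0.0084
```

Run:
```python
from h import *
s=env.sense();print(s['tcp_pos'],s['orientation'],s['clock'],s['contact_force'],s['width']); c=vision.calibration('wrist');im=vision.camera('wrist');save(im,'w4')
```

```text
[ 0.54328666 -0.23658455  0.06034685] [6.75017117e-01 7.37802066e-01 3.49270646e-05 4.02417852e-05] 6.725 [ 0.80351663  0.27085685 -0.02402971] 0.008359448187278103
```

View pics/w4.png

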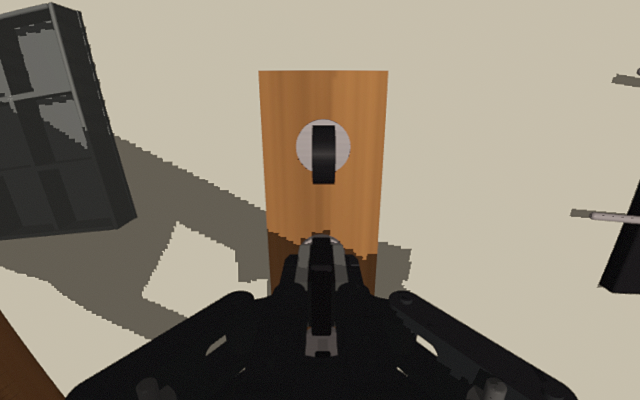

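Request:
play_rows(
  rows=[
    {"offset":[0,0,10],"roll":0,"fingers":1},
    {"offset":[0,0,25],"roll":0,"fingers":1},
    {"offset":[0,0,35],"roll":0,"fingers":1},
    {"offset":[0,0,35],"roll":0,"fingers":1},
    {"offset":[0,0,25],"roll":0,"fingers":1},
    {"offset":[0,0,0],"roll":0,"fingers":1},
    {"offset":[0,0,0],"roll":0,"fingers":1},
    {"offset":[0,0,0],"roll":0,"fingers":1},
  ],
)

```text
clock: 7.78
tcp_pos: [0.5422, -0.2361, 0.1883]
orientation: [0.675, 0.738, -0.0, -0.002]
contact_force: [0.5, -0.2, -0.9]
width: 0.0085
```

Run:
```python
from h import *
s=env.sense();print(s['tcp_pos'],s['orientation'],s['clock'],s['contact_force'],s['width']); c=vision.calibration('wrist');im=vision.camera('wrist');save(im,'w5')
im=vision.camera('scene');save(cv2.resize(im[180:320,180:340],None,fx=4,fy=4),'s5')
```

```text
[ 0.54223926 -0.23608944  0.18828194] [ 6.75026560e-01  7.37791684e-01 -4.06762605e-04 -1.55200657e-03] 7.775 [ 0.54184294 -0.21124069 -0.86478679] 0.008479367253804158
```

View pics/w5.png

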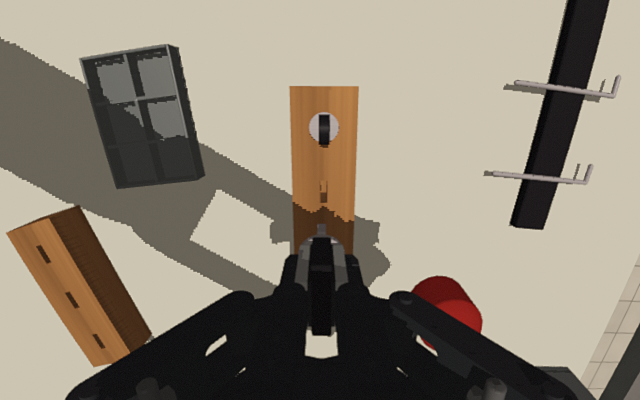

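View pics/s5.png

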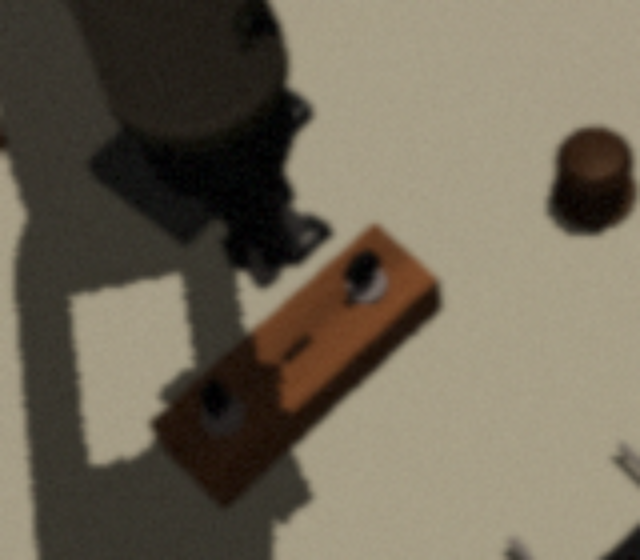

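The key is out: the middle slot is empty, and the bit tip shows under the fingers at about (321,227). Now carrying it to the lock.

Request:
play_rows(
  rows=[
    {"offset":[0,30,0],"roll":1.8,"fingers":1},
    {"offset":[0,40,0],"roll":2.4,"fingers":1},
    {"offset":[0,40,0],"roll":2.4,"fingers":1},
    {"offset":[0,40,0],"roll":2.4,"fingers":1},
    {"offset":[0,40,0],"roll":2.4,"fingers":1},
    {"offset":[0,40,0],"roll":2.4,"fingers":1},
    {"offset":[0,40,0],"roll":2.4,"fingers":1},
    {"offset":[0,40,0],"roll":2.4,"fingers":1},
    {"offset":[0,40,0],"roll":2.4,"fingers":1},
    {"offset":[0,40,0],"roll":2.4,"fingers":1},
    {"offset":[2,40,0],"roll":2.4,"fingers":1},
    {"offset":[2,30,0],"roll":2.4,"fingers":1},
  ],
)

```text
clock: 9.38
tcp_pos: [0.5467, 0.225, 0.1895]
orientation: [0.474, 0.881, -0.0, -0.0]
contact_force: [-0.9, 0.2, -0.4]
width: 0.0081
```

Request:
play_rows(
  rows=[
    {"offset":[0,30,0],"roll":0.6,"fingers":1},
    {"offset":[0,0,0],"roll":0,"fingers":1},
    {"offset":[0,0,0],"roll":0,"fingers":1},
  ],
)

```text
clock: 9.75
tcp_pos: [0.547, 0.253, 0.1896]
orientation: [0.47, 0.883, -0.001, -0.0]
contact_force: [0.1, 0.3, -1.3]
width: 0.0081
```

Run:
```python
from h import *
s=env.sense();print(s['tcp_pos'],s['orientation'],s['clock'],s['contact_force'],s['width']); c=vision.calibration('wrist');im=vision.camera('wrist');save(im,'w6')
v=R.from_quat(s['orientation']).apply([0,1,0]);print('jaw yaw',np.degrees(np.arctan2(v[1],v[0])))
for q,z in(('keyhole',.07),('key_tip',.142)):
    print(q,[(round(d['p'],2),np.array(d['xy'])*[640,400],onz(c,np.array(d['xy'])*[640,400],z).round(4)) for d in vision.tip_of('wrist',q)])
save(cv2.resize(im[150:300,250:400],None,fx=4,fy=4,interpolation=cv2.INTER_CUBIC),'w6c')
# predicted key outline, nominal
Rt=R.from_quat(s['orientation']); t=s['tcp_pos']
for off in(-4,0,4):
    P=[t+Rt.apply([off/1000,0,zz]) for zz in(.046,.0163)]; print(off,proj(c,P).round(1).tolist())
```

```text
[0.5469522  0.25295511 0.1896135 ] [ 4.70257720e-01  8.82528906e-01 -5.81896203e-04 -2.59707779e-04] 9.75 [ 0.118377    0.2520748  -1.31112597] 0.0081069013900887
jaw yaw 33.89793033234218
keyhole [(0.93, array([321.088, 195.32 ]), array([0.546 , 0.2557, 0.07  ])), (0.31, array([455.872, 262.6  ]), array([0.6891, 0.2715, 0.07  ]))]
key_tip [(0.59, array([320.  , 233.68]), array([0.5475, 0.2521, 0.142 ]))]
-4 [[319.9, 238.9], [319.7, 261.9]]
0 [[319.9, 233.3], [319.7, 255.5]]
4 [[319.9, 227.5], [319.7, 249.0]]
```

View pics/w6.png

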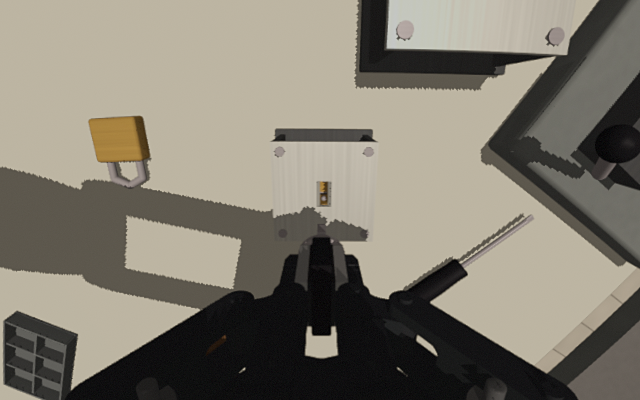

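View pics/w6c.png

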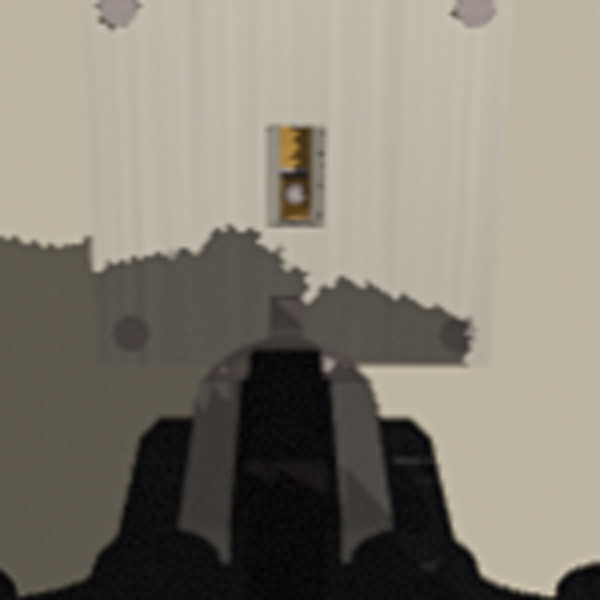

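```bash
cat >> h.py <<'E'
def keyfit(c,s,ox,oy,dz=.0163,yaw=0):
    Rt=R.from_quat(s['orientation'])*R.from_euler('z',yaw); t=s['tcp_pos']
    T=lambda P:proj(c,t+Rt.apply(np.array(P)+[ox,oy,dz]))
    a=np.linspace(0,np.pi,60)
    bit=[[10*np.cos(x)/1e3,sx*.0025,.020+.010*np.sin(x)] for sx in(-1,1) for x in a]+[[sy*.01,sx*.0025,.010] for sx in(-1,1) for sy in(-1,1)]
    b=np.linspace(0,2*np.pi,90); col=[[.013*np.cos(x),.013*np.sin(x),0] for x in b]
    return T(bit),T(col)
E
python3 - <<'E'
from h import *
s=env.sense(); c=vision.calibration('wrist')
for ox in(-.004,-.002,0,.002,.004):
  for dz in(.0143,.0163,.0183):
    b,k=keyfit(c,s,ox,0,dz); i=b[:,1].argmin(); print(ox,dz,'bit top row',b[i].round(1),'bit col',b[:,0].min().round(1),b[:,0].max().round(1),'collar',k[:,1].min().round(1),k[:,0].min().round(1),k[:,0].max().round(1))
print([onz(c,p,.07).round(4)[:2].tolist() for p in[(323.9,194),(316.75,181.25),(316.75,206.75),(331,181.25),(331,206.75)]])
# screws
P=np.array([onz(c,p,.07)[:2] for p in[(279.5,152.3),(368.5,152.3),(364.5,233.5),(282.8,233.5)]]);print(P,P.mean(0))
for i in range(4):
    d=P[(i+1)%4]-P[i];print(np.linalg.norm(d).round(4),np.degrees(np.arctan2(d[1],d[0])).round(2))
E
```

```text
-0.004 0.0143 bit top row [323.9 230.7] bit col 315.3 324.1 collar 242.2 296.0 343.4
-0.004 0.0163 bit top row [323.8 229.4] bit col 315.4 324.1 collar 240.6 296.3 343.1
-0.004 0.0183 bit top row [323.8 228.1] bit col 315.4 324.0 collar 239.0 296.5 342.9
-0.002 0.0143 bit top row [323.9 227.7] bit col 315.3 324.1 collar 238.8 295.9 343.5
-0.002 0.0163 bit top row [323.8 226.4] bit col 315.4 324.1 collar 237.2 296.2 343.2
-0.002 0.0183 bit top row [323.8 225.1] bit col 315.4 324.0 collar 235.7 296.4 343.0
0 0.0143 bit top row [323.9 224.6] bit col 315.3 324.1 collar 235.4 295.8 343.6
0 0.0163 bit top row [323.9 223.4] bit col 315.3 324.1 collar 233.8 296.1 343.3
0 0.0183 bit top row [323.8 222.1] bit col 315.4 324.1 collar 232.3 296.3 343.1
0.002 0.0143 bit top row [323.9 221.6] bit col 315.2 324.1 collar 231.9 295.7 343.6
0.002 0.0163 bit top row [323.9 220.3] bit col 315.3 324.1 collar 230.4 296.0 343.4
0.002 0.0183 bit top row [323.8 219.1] bit col 315.4 324.1 collar 228.9 296.2 343.1
0.004 0.0143 bit top row [323.9 218.5] bit col 315.2 324.1 collar 228.4 295.6 343.7
0.004 0.0163 bit top row [323.9 217.3] bit col 315.3 324.1 collar 226.9 295.9 343.5
0.004 0.0183 bit top row [323.8 216.1] bit col 315.3 324.1 collar 225.5 296.2 343.2
[[0.5479, 0.2575], [0.5364, 0.2635], [0.5492, 0.2442], [0.5465, 0.2703], [0.5596, 0.2512]]
[[0.49683594 0.26702607]
 [0.5584836  0.30827821]
 [0.59942057 0.2468921 ]
 [0.53778111 0.20567388]] [0.5481303  0.25696756]
0.0742 33.79
0.0738 -56.3
0.0742 -146.23
0.0738 123.72
```

The keyhole is at (323.9,194) and the key's bit tip at (321,224). The key sits centred in the grip, so the hole is about 4 mm away in +y and the yaw agrees to within 0.2°.

Request:
play_rows(
  rows=[
    {"offset":[0.3,3.7,-20],"roll":0,"fingers":1},
    {"offset":[0,0,-25],"roll":0,"fingers":1},
    {"offset":[0,0,-18],"roll":0,"fingers":1},
    {"offset":[0,0,0],"roll":0,"fingers":1},
    {"offset":[0,0,0],"roll":0,"fingers":1},
    {"offset":[0,0,0],"roll":0,"fingers":1},
  ],
)

```text
clock: 10.65
tcp_pos: [0.5484, 0.2574, 0.1286]
orientation: [0.47, 0.882, 0.001, 0.001]
contact_force: [0.4, 0.4, -1.4]
width: 0.0082
```

```bash
cat > look.py <<'E'
from h import *
import sys
n=sys.argv[1]
s=env.sense();print(s['tcp_pos'].round(4),s['orientation'].round(4),s['clock'],s['contact_force'].round(2),s['torque'].round(2),s['width']); c=vision.calibration('wrist');im=vision.camera('wrist')
v=R.from_quat(s['orientation']).apply([0,1,0]);print('jaw yaw',np.degrees(np.arctan2(v[1],v[0])))
big=cv2.resize(im[150:300,245:395],None,fx=4,fy=4,interpolation=cv2.INTER_CUBIC);save(big,n)
b,k=keyfit(c,s,0,0)
o=big.copy()
for p in np.vstack([b,k]): cv2.circle(o,(int((p[0]-245+.5)*4),int((p[1]-150+.5)*4)),1,(255,0,0),-1)
save(o,n+'o'); i=b[:,1].argmin();print('bit',b[i],b[:,0].min(),b[:,0].max(),'col',k[:,1].min())
for q,z in(('keyhole',.07),('key_tip',.142)):
    print(q,[(round(d['p'],2),np.array(d['xy'])*[640,400],onz(c,np.array(d['xy'])*[640,400],z).round(4)) for d in vision.tip_of('wrist',q)])
E
python3 look.py w7
```

```text
[0.5484 0.2574 0.1286] [4.703e-01 8.825e-01 8.000e-04 7.000e-04] 10.65 [ 0.37  0.39 -1.43] [0.02 0.01 0.01] 0.00816893931927197
jaw yaw 33.88725659126782
bit [323.89184175 223.42342074] 315.36266519729406 324.1242084302332 col 233.870616348711
keyhole [(0.61, array([316.096, 226.2  ]), array([0.5466, 0.2557, 0.07  ])), (0.58, array([ 82.624, 150.68 ]), array([0.3911, 0.2148, 0.07  ]))]
key_tip [(0.97, array([319.616, 233.48 ]), array([0.5336, 0.2795, 0.142 ])), (0.54, array([319.616, 225.32 ]), array([0.5315, 0.2827, 0.142 ])), (0.42, array([475.52, 289.52]), array([0.6106, 0.2961, 0.142 ]))]
```

View pics/w7.png

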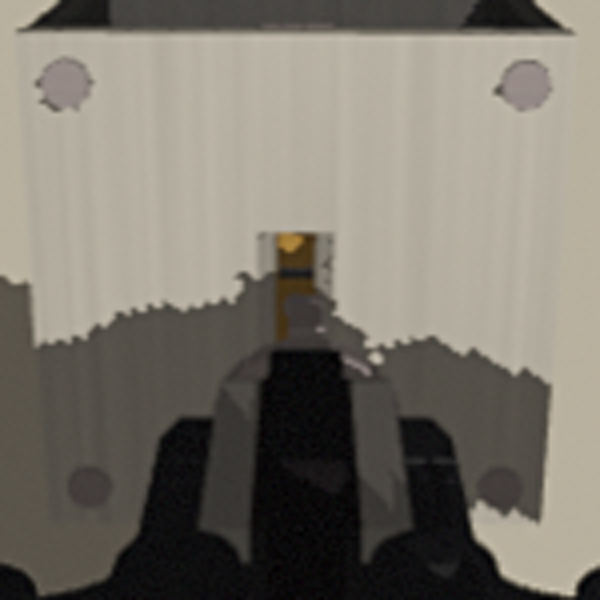

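View pics/w7o.png

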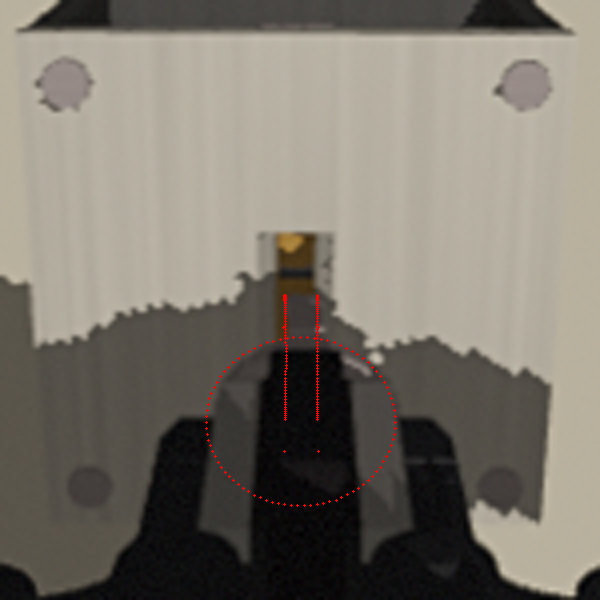

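Run:
```python
from h import *
s=env.sense(); c=vision.calibration('wrist'); Rt=R.from_quat(s['orientation'])
g=lambda x,y:(245+x/4-.4,150+y/4-.4)
tool=lambda p,z: Rt.inv().apply(onz(c,p,z)-s['tcp_pos'])*1e3
P=np.array([onz(c,g(*p),.07) for p in[(65,82),(526,84),(500,487),(90,486)]]);print(P.mean(0),Rt.inv().apply(P.mean(0)-s['tcp_pos'])*1e3)
for i in range(4):
    d=P[(i+1)%4]-P[i];print(np.linalg.norm(d).round(4),np.degrees(np.arctan2(d[1],d[0])).round(2))
print('hole far edge ctr',tool(g(296,232),.07),'bit far low ctr',tool(g(304.5,295),s['tcp_pos'][2]-.0163-.024))
print('hole sides',tool(g(258,240),.07),tool(g(333.5,240),.07))
```

```text
[0.54639887 0.25810617 0.07      ] [ 1.58550759 -1.00872072 58.21868426]
0.074 33.56
0.0738 -56.51
0.0737 -146.37
0.0739 123.76
hole far edge ctr [13.1645407  -0.85160303 58.21499248] bit far low ctr [ 9.21496105  0.56349196 40.2977315 ]
hole sides [11.75742992 -7.19985292 58.20640267] [11.73919014  5.40446865 58.22440862]
```

Request:
play_rows(
  rows=[
    {"offset":[-2.1,0.5,-4],"roll":0,"fingers":1},
    {"offset":[0,0,-4],"roll":0,"fingers":1},
    {"offset":[0,0,-3],"roll":0,"fingers":1},
    {"offset":[0,0,0],"roll":0,"fingers":1},
    {"offset":[0,0,0],"roll":0,"fingers":1},
    {"offset":[0,0,0],"roll":0,"fingers":1},
  ],
)

```text
clock: 11.55
tcp_pos: [0.5456, 0.2576, 0.1165]
orientation: [0.47, 0.882, 0.0, 0.0]
contact_force: [0.4, -1.1, -1.3]
width: 0.0081
```

```bash
python3 look.py w8
```

```text
[0.5456 0.2576 0.1165] [4.703e-01 8.825e-01 1.000e-04 1.000e-04] 11.55 [ 0.43 -1.12 -1.3 ] [-0.05 -0.03  0.01] 0.008066755888332796
jaw yaw 33.88785052531311
bit [323.89359089 223.45320048] 315.36412808965116 324.1256756665396 col 233.90278812295645
keyhole [(0.82, array([321.088, 234.68 ]), array([0.5469, 0.2571, 0.07  ]))]
key_tip [(0.88, array([321.216, 233.2  ]), array([0.5283, 0.2848, 0.142 ])), (0.62, array([320.384, 199.52 ]), array([0.5204, 0.296 , 0.142 ]))]
```

View pics/w8.png

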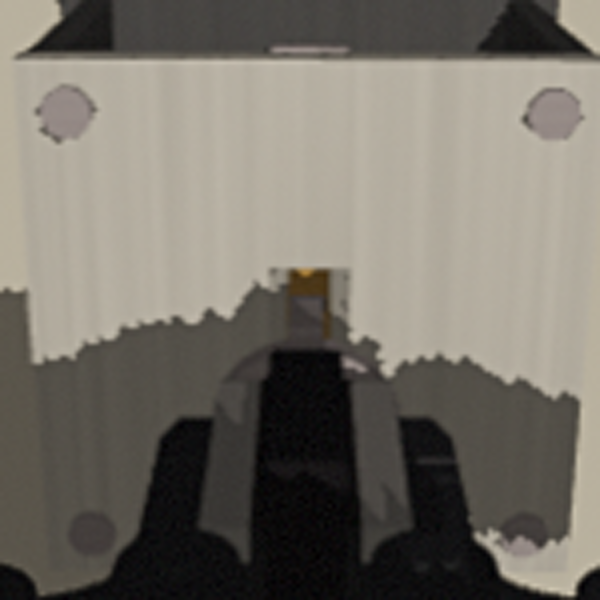

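Run:
```python
from h import *
s=env.sense(); c=vision.calibration('wrist'); Rt=R.from_quat(s['orientation'])
g=lambda x,y:(245+x/4-.4,150+y/4-.4)
tool=lambda p,z: Rt.inv().apply(onz(c,p,z)-s['tcp_pos'])*1e3
P=np.array([onz(c,g(*p),.07) for p in[(66,112),(554,113),(525,532),(93,532)]]);print(P.mean(0),Rt.inv().apply(P.mean(0)-s['tcp_pos'])*1e3)
print('hole far edge ctr',tool(g(310,268),.07),'bit far low ctr',tool(g(306,296),s['tcp_pos'][2]-.0163-.024))
print('hole sides',tool(g(269.5,270),.07),tool(g(350.5,270),.07))
```

```text
[0.54683856 0.25815682 0.07      ] [-0.28582446  1.38072957 46.42885123]
hole far edge ctr [11.30376995  1.44757567 46.42822522] bit far low ctr [ 9.0595215   0.80832299 40.29965586]
hole sides [10.9713272  -4.95233509 46.42702119] [10.95803226  7.84839731 46.42946681]
```

The key's tip is at the hole mouth. Bit centre is at crop 306 and hole centre at 310, so a 0.6 mm correction remains before inserting.

Request:
play_rows(
  rows=[
    {"offset":[0.6,0.2,-3],"roll":0,"fingers":1},
    {"offset":[0,0,-3],"roll":0,"fingers":1},
    {"offset":[0,0,-3],"roll":0,"fingers":1},
    {"offset":[0,0,0],"roll":0,"fingers":1},
    {"offset":[0,0,0],"roll":0,"fingers":1},
  ],
)

```text
clock: 12.32
tcp_pos: [0.546, 0.2578, 0.1073]
orientation: [0.47, 0.882, -0.0, -0.0]
contact_force: [-0.2, 0.2, -1.1]
width: 0.0078
```

```bash
python3 look.py w9
```

```text
[0.546  0.2578 0.1073] [ 0.4703  0.8825 -0.     -0.    ] 12.325 [-0.22  0.17 -1.12] [-0.01  0.    0.04] 0.0078115075989859915
jaw yaw 33.89003364677872
bit [323.87662172 223.41331376] 315.34723538781924 324.1082919457068 col 233.85871900470494
keyhole [(0.61, array([319.808, 242.08 ]), array([0.5472, 0.2561, 0.07  ]))]
key_tip [(0.74, array([320.768, 235.32 ]), array([0.5268, 0.2876, 0.142 ]))]
```

View pics/w9.png

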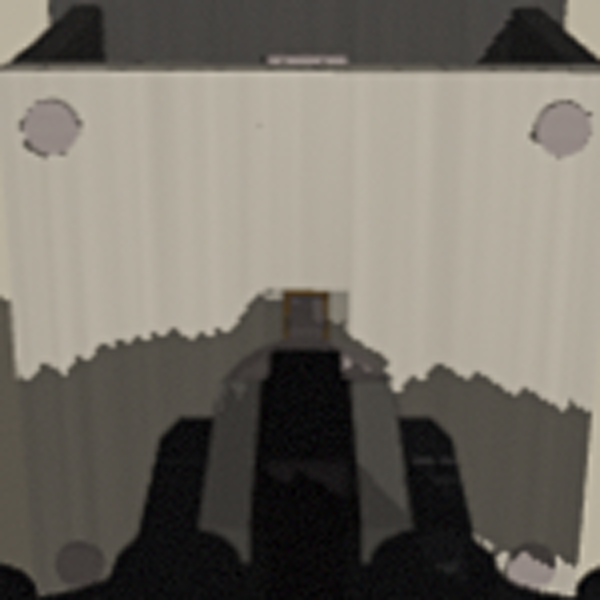

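The bit is in the hole with an even margin (bit columns 288–326, slot 283–330) and no contact force. Pushing down.

Request:
play_rows(
  rows=[
    {"offset":[0,0,-2],"roll":0,"fingers":1},
    {"offset":[0,0,-2],"roll":0,"fingers":1},
    {"offset":[0,0,-2],"roll":0,"fingers":1},
    {"offset":[0,0,-2],"roll":0,"fingers":1},
    {"offset":[0,0,0],"roll":0,"fingers":1},
  ],
)

```text
clock: 13.1
tcp_pos: [0.5462, 0.2576, 0.0992]
orientation: [0.47, 0.882, -0.0, 0.0]
contact_force: [1.4, -0.5, -1.6]
width: 0.008
```

Request:
play_rows(
  rows=[
    {"offset":[0,0,-2],"roll":0,"fingers":1},
    {"offset":[0,0,-2],"roll":0,"fingers":1},
    {"offset":[0,0,-2],"roll":0,"fingers":1},
    {"offset":[0,0,0],"roll":0,"fingers":1},
  ],
)

```text
clock: 13.6
tcp_pos: [0.5474, 0.2574, 0.0948]
orientation: [0.47, 0.882, 0.001, 0.001]
contact_force: [0.9, -5.4, 9.6]
width: 0.0081
```

Request:
play_rows(
  rows=[
    {"offset":[0,0,-2],"roll":0,"fingers":1},
    {"offset":[0,0,-1],"roll":0,"fingers":1},
    {"offset":[0,0,0],"roll":0,"fingers":1},
  ],
)

```text
clock: 13.98
tcp_pos: [0.5478, 0.2576, 0.0939]
orientation: [0.47, 0.882, 0.001, 0.002]
contact_force: [-5.5, -8.1, 22.6]
width: 0.0083
```

It's binding with about 7.5 mm left and some side load towards −jaw. Relieving the side load and wiggling.

Request:
play_rows(
  rows=[
    {"offset":[-1,-0.8,0],"roll":0,"fingers":1},
    {"offset":[0,0,0],"roll":2,"fingers":1},
    {"offset":[0,0,0],"roll":-4,"fingers":1},
    {"offset":[0,0,0],"roll":4,"fingers":1},
    {"offset":[0,0,0],"roll":-2,"fingers":1},
    {"offset":[0,0,0],"roll":0,"fingers":1},
  ],
)

```text
clock: 14.72
tcp_pos: [0.5474, 0.2573, 0.0939]
orientation: [0.471, 0.882, 0.002, 0.002]
contact_force: [0.1, -5.2, 21.2]
width: 0.0083
```

Request:
play_rows(
  rows=[
    {"offset":[0.2,-0.9,-1],"roll":0,"fingers":1},
    {"offset":[0,0,-0.5],"roll":3,"fingers":1},
    {"offset":[0,0,0],"roll":-6,"fingers":1},
    {"offset":[0,0,0],"roll":6,"fingers":1},
    {"offset":[0,0,0],"roll":-3,"fingers":1},
    {"offset":[0,0,0],"roll":0,"fingers":1},
  ],
)

```text
clock: 15.48
tcp_pos: [0.5458, 0.2569, 0.0898]
orientation: [0.471, 0.882, 0.001, 0.0]
contact_force: [0.1, 0.1, 6.1]
width: 0.0082
```

```bash
python3 look.py w10
```

```text
[0.5458 0.2569 0.0898] [4.706e-01 8.823e-01 1.000e-03 3.000e-04] 15.475 [0.06 0.1  6.1 ] [ 0.1  -0.01 -0.03] 0.008185171035600005
jaw yaw 33.84980697262585
bit [323.87875127 223.47513785] 315.3496626272391 324.11064347275754 col 233.9279843767996
keyhole []
key_tip [(0.77, array([321.088, 234.6  ]), array([0.522 , 0.2935, 0.142 ]))]
```

View pics/w10.png

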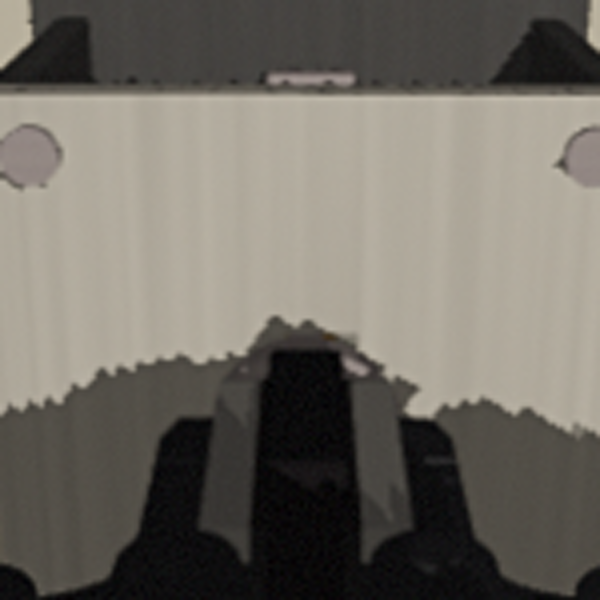

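It popped past with no slip in the grip (collar edge still at crop row 337). About 3.5 mm to go.

Request:
play_rows(
  rows=[
    {"offset":[0,0,-1.5],"roll":0,"fingers":1},
    {"offset":[0,0,-1.5],"roll":0,"fingers":1},
    {"offset":[0,0,-1],"roll":0,"fingers":1},
    {"offset":[0,0,0],"roll":0,"fingers":1},
  ],
)

```text
clock: 16.12
tcp_pos: [0.546, 0.2571, 0.0863]
orientation: [0.47, 0.883, 0.001, 0.0]
contact_force: [-1.4, 0.7, 11.5]
width: 0.0082
```

Request:
play_rows(
  rows=[
    {"offset":[0,0,-1],"roll":0,"fingers":1},
    {"offset":[0,0,0],"roll":0,"fingers":1},
    {"offset":[0,0,0],"roll":0,"fingers":1},
  ],
)

```text
clock: 16.5
tcp_pos: [0.5461, 0.2572, 0.0862]
orientation: [0.47, 0.883, 0.001, 0.001]
contact_force: [-4.3, -0.3, 15.6]
width: 0.0081
```

```bash
python3 look.py w11
```

```text
[0.5461 0.2572 0.0862] [4.702e-01 8.826e-01 1.300e-03 5.000e-04] 16.5 [-4.26 -0.33 15.59] [-0.08  0.8  -0.01] 0.008062778495803231
jaw yaw 33.90338613307406
bit [323.87727998 223.43200398] 315.3480485189204 324.10898810367775 col 233.8788499809313
keyhole []
key_tip []
```

View pics/w11.png

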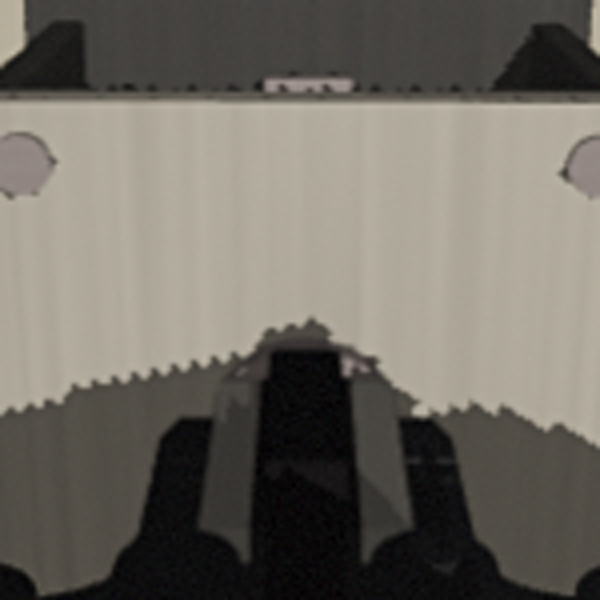

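The collar is on the plate: TCP z is 86.2 mm against a predicted 86.3, and a further 1 mm of push gave no motion and 16 N. Now turning clockwise.

Request:
play_rows(
  rows=[
    {"offset":[0,0,0],"roll":-5,"fingers":1},
    {"offset":[0,0,0],"roll":-7,"fingers":1},
    {"offset":[0,0,0],"roll":-7,"fingers":1},
    {"offset":[0,0,0],"roll":-7,"fingers":1},
    {"offset":[0,0,0],"roll":-4,"fingers":1},
    {"offset":[0,0,0],"roll":0,"fingers":1},
  ],
)

```text
clock: 17.4
tcp_pos: [0.5469, 0.2575, 0.0862]
orientation: [0.683, 0.73, 0.002, 0.001]
contact_force: [-0.4, 2.2, 11.6]
width: 0.0085
```

```bash
python3 look.py w12
```

```text
[0.5469 0.2575 0.0862] [6.830e-01 7.304e-01 2.400e-03 6.000e-04] 17.4 [-0.42  2.22 11.6 ] [ 0.32  0.05 -0.02] 0.008509207140852845
jaw yaw 3.8442558812920904
bit [325.27127136 223.67157814] 316.85200827976615 325.6124673964035 col 234.1398079065272
keyhole []
key_tip []
```

View pics/w12.png

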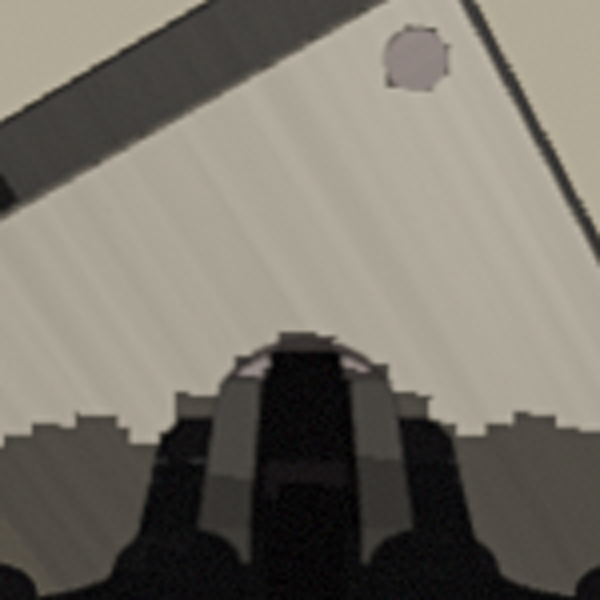

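The key turns with the gripper, and the collar arc stays symmetric and flat on the plate. Continuing.

Request:
play_rows(
  rows=[
    {"offset":[0,0,0],"roll":-6,"fingers":1},
    {"offset":[0,0,0],"roll":-7,"fingers":1},
    {"offset":[0,0,0],"roll":-7,"fingers":1},
    {"offset":[0,0,0],"roll":-7,"fingers":1},
    {"offset":[0,0,0],"roll":-7,"fingers":1},
    {"offset":[0,0,0],"roll":-7,"fingers":1},
    {"offset":[0,0,0],"roll":-7,"fingers":1},
    {"offset":[0,0,0],"roll":-7,"fingers":1},
    {"offset":[0,0,0],"roll":-5,"fingers":1},
    {"offset":[0,0,0],"roll":0,"fingers":1},
  ],
)

```text
clock: 18.8
tcp_pos: [0.5478, 0.2571, 0.0863]
orientation: [0.957, 0.291, 0.003, -0.0]
contact_force: [4.6, 0.2, 9.0]
width: 0.0082
```

```bash
python3 look.py w13
```

```text
[0.5478 0.2571 0.0863] [ 9.568e-01  2.909e-01  3.100e-03 -2.000e-04] 18.8 [4.57 0.2  8.96] [ 0.04 -0.72  0.06] 0.008223857367492555
jaw yaw -56.18150765309491
bit [327.55686007 222.35888245] 319.2926642797637 328.06831123510074 col 232.62310012751175
keyhole []
key_tip []
```

View pics/w13.png

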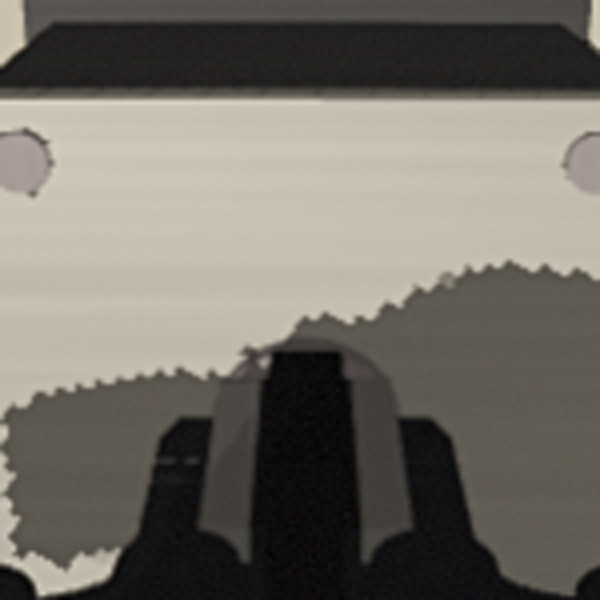

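Request:
play_rows(
  rows=[
    {"offset":[0.7,0,0],"roll":-3,"fingers":1},
    {"offset":[0,0,0],"roll":-3,"fingers":1},
    {"offset":[0,0,0],"roll":-3,"fingers":1},
    {"offset":[0,0,0],"roll":0,"fingers":1},
  ],
)

```text
clock: 19.45
tcp_pos: [0.5481, 0.2569, 0.0862]
orientation: [0.977, 0.215, 0.003, -0.0]
contact_force: [3.1, 0.1, 10.9]
width: 0.0082
```

```bash
python3 look.py w14
```

```text
[0.5481 0.2569 0.0862] [ 9.766e-01  2.152e-01  2.600e-03 -4.000e-04] 19.45 [ 3.05  0.11 10.85] [ 0.01 -0.29 -0.  ] 0.008220160356518
jaw yaw -65.14880999589977
bit [327.7437     221.97929688] 319.48682928938894 328.2676278948133 col 232.192955390484
keyhole []
key_tip []
```

View pics/w14.png

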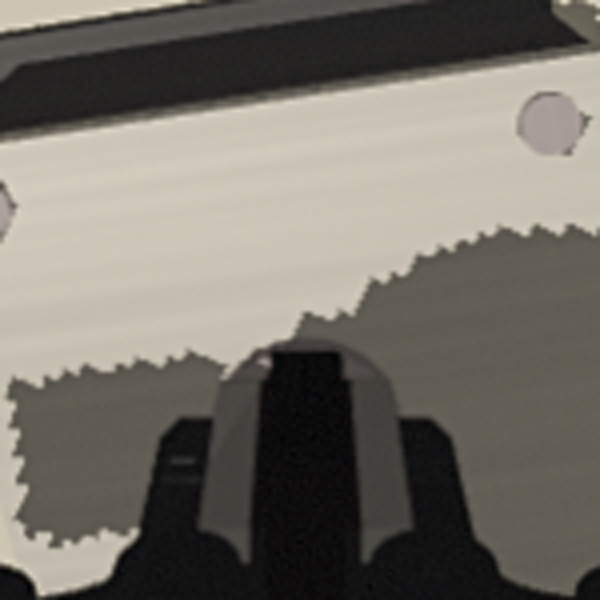

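Request:
play_rows(
  rows=[
    {"offset":[0.4,0,0],"roll":-2,"fingers":1},
    {"offset":[0,0,0],"roll":-1.5,"fingers":1},
    {"offset":[0,0,0],"roll":0,"fingers":1},
    {"offset":[0,0,0],"roll":0,"fingers":1},
    {"offset":[0,0,0],"roll":0,"fingers":1},
  ],
)

```text
clock: 20.23
tcp_pos: [0.5482, 0.2569, 0.0862]
orientation: [0.983, 0.186, 0.002, -0.0]
contact_force: [1.1, -0.9, 13.4]
width: 0.0081
```

```bash
python3 look.py w15
python3 - <<'E'
from h import *
im=vision.camera('scene');save(cv2.resize(im[90:230,320:480],None,fx=4,fy=4),'s15')
im=vision.camera('top');save(im,'t15')
s=env.sense();print(s['torque'],s['contact_force'],s['tcp_pos'],s['joint_pos'],s['clock'])
E
```

```text
[0.5482 0.2569 0.0862] [ 9.826e-01  1.859e-01  2.300e-03 -4.000e-04] 20.225 [ 1.06 -0.88 13.44] [-0.16 -0.1   0.47] 0.008067796429915258
jaw yaw -68.57051740086469
bit [327.76083824 221.82751627] 319.5022787046313 328.284972702072 col 232.01996980299825
keyhole []
key_tip []
[-0.19047798 -0.07365206  0.45631098] [ 0.77333984 -1.2825086  12.54644283] [0.54820866 0.2568799  0.08625676] [ 3.53540866e-01  2.60971851e-01  1.62803688e+00 -2.73312894e-05
  1.24792772e+00  1.55039258e+00] 20.475
```

View pics/w15.png

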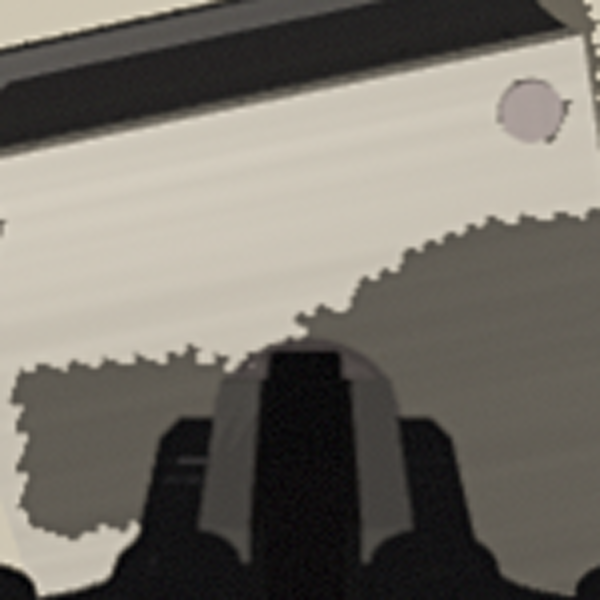

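View pics/t15.png

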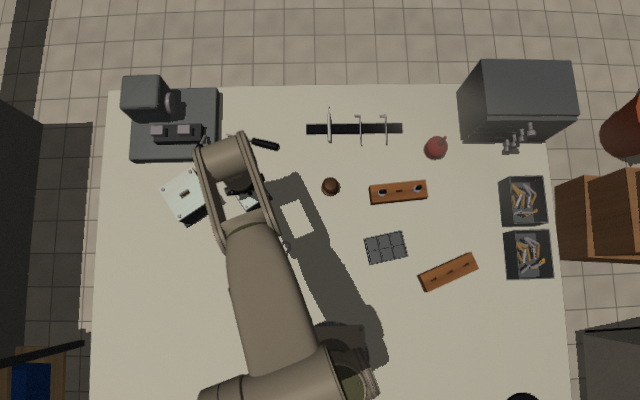

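The torque about z rose to 0.46 N·m, so the plug is on its end stop. The collar is still flat on the plate, and every bystander I can see is in place. Handing in.

```bash
python3 -c "
from h import *
print(workorder.finish_job()); s=env.sense(); print(s['clock'],s['tcp_pos'],s['contact_force'],s['width'])"
```

```text
the job is handed in; nothing more can be done
None
the job is handed in; nothing more can be done
```

The square-headed key is in the smaller lock, fully home and turned clockwise to the end stop, and the gripper is still holding it. The job is handed in at about 20.5 s, and no verdict was reported.

I took the key from the middle slot of the farther stand. It bound on the pins about 7.5 mm short of home. Easing the side load and rolling it ±3° got it past them.

Last checks before handing in:
- **Home:** the tool centre was at z = 86.2 mm against a predicted 86.3 mm. The downward push was about 13 N, and the wrist picture shows the collar flat on the plate.
- **Turned:** the gripper turned about 102°. The torque about z jumped to about 0.46 N·m over the last 3.5°, which shows the plug is on its stop. I inferred the plug angle from this, since it can't be read directly.
- **Grip:** the fingers were 8.1 mm apart, and the key had not slipped in them.
- **Bystanders:** everything visible in the top picture looked unmoved. The padlock was mostly hidden by the arm, so I could not confirm it there, but I saw no sign of contact.

The position estimates from the cameras differed by up to about 6 mm at the stand. I corrected for this with close wrist views before gripping and before inserting. The final tool position is about 2 mm from where it stood when the key was first seated. I could not check the key's exact centring in the hole from the pictures.

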